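# Heft two slide-lid boxes and open the heavy one at the planing stop

## Robot

A 7-joint arm with a two-finger parallel gripper is mounted at the origin on the work surface. World frame = base frame: x ahead of the robot, y to its left, z up, the work surface at z = 0. Lengths are in mm, angles in rad, forces in N, time in s.
With the tool pointing down it reaches from about 425 to 1025 mm from the base axis. Payload 3.6 kg.
Tool frame: the origin (TCP) lies at the very end of the fingers, on their centre line; the grasp point (between the pads) lies 19 mm behind it; x points along the fingers, z is the direction in which the jaws open and shut, and the axes are right-handed (so a half turn about x gives the same grasp; the last joint's range is limited). The gripper opens to 85 mm and grips with 20 to 120 N. Pads are 22 mm wide; open, the fingers measure 114 mm over their backs; the gripper's body (76 mm by 85 mm) begins 54 mm behind the grasp point. The pads swing forward as they close: fully open they stand 13 mm farther back than shut.
Start: joints at [1.095, 0.591, 0.048, 1.609, -0.033, 0.943, -0.034], TCP at [270.131, -672.799, 231.302] pointing down, gripper open.
Joint ranges: [-2.69, 2.69], [-0.47, 2.24], [-1.27, 1.36], [0.19, 2.51], [-1.53, 4.68], [0.08, 2.07], [-3.09, 3.09]. Speed limits (rad/s): [2.57, 2.57, 3.14, 3.14, 3.14, 3.14, 3.14].

## Interface

Orientations are given as a unit quaternion [w, x, y, z].
In Python, from workcell import observe, vision, r, spotter gives the robot as it stands. The module is installed in compiled form; this text tells all that it offers.
- The arm moves only by the shell command python3 -m handwheel 'ROWS' [FORCE]. ROWS is a JSON object of lists of equal length, an entry for each row: "xyz": the shift along the tool's x, y, z in cm, a list of three; "rot": the turn, a rotation vector about the tool's x, y, z in rad, a list of three; "grip": the closure, from 0 (fully open) to 1 (shut). In form: {"xyz": [[dx, dy, dz], ...], "rot": [[wx, wy, wz], ...], "grip": [grip, ...]}. A call has 1 to 5 rows; each row is the pose to reach, as a shift and turn from the pose commanded when the call began, along the tool's axes at that moment; what a row does not reach only later rows make up. A row lasts 1/12 s, in which the tool goes at most 41.7 mm and 7.16 degrees, less where a joint would pass 70% of its speed; a pose out of reach is approached as far as the arm can. A call with a gripper value outside its range is refused whole. The fingers move at their own pace and stop on an object; FORCE is the grip in N (left out, the last holds). Time passes only in rows, so rows that repeat a pose let the fingers close. It gives the time, the measured TCP pose, the force and the opening at its end, in the units of the state.
- observe(): the state, without advancing time (a new reading comes with each control period).
- vision.read_camera(name): name is "side" or "top" or "wrist"; returns a dict with "img" (480x640x3 uint8, blue, green, red), "fx", "fy", "cx", "cy" (pixels), "xyz" and "attitude" of the camera in the world. Camera axes: x right, y down, z forward; pixel columns grow to the right and rows downward; lengths in mm; the calibration is good to about 2 mm. A picture is of the moment at which its call begins. There is no depth.
- r.close_job(): hands the job in, once; it reports no verdict.
Trained networks look in a picture, given as the dict that the camera call returned (one of the last four; its "shot" number tells which), for a name from the list of things; names that differ only in an ending like _2 or _b are one class to them, and where a whole thing is asked for, a point or a joint stands for the part that bears it (a point fixed in the world has none). Each returns a list of dicts, best first, with "p" (0 to 1); they miss things now and then, are a little off and sometimes report something else, mostly with a low value. They report only what shows in the picture. A call takes as long as a camera call. They do not tell look-alikes from the thing itself.
- spotter.outline_of(label, picture): "pixels" (480x640 bool, what is visible of it) and "rect" ([left, top, width, height] in pixels, round what is visible of it).
- spotter.pinpoint(label, picture): "position" ([row, column] in pixels: a listed point, or the origin of a listed thing).
The state is a dict: "time_s": time; "joints": joint angles; "qd": joint speeds; "joint_torque": joint torques, N m; "ee_pos": TCP position; "orientation": TCP orientation; "ft_force": force on the tool from outside, world axes, zero at the start; "wrist_torque": the same for the moment, N m; "gripper_width": finger opening in mm.
Only numpy, scipy, OpenCV 4.12 (cv2) and the standard library are available. Lean on these libraries where they do the work, as an engineer would, in place of code of your own. Each camera call takes 0.05 s, during which the arm holds its last target. There are 200 camera calls.

## Task

One of the two shut wooden slide-lid boxes holds the steel spindle collar and the other only a nylon one: lift each clear to feel which is heavier. Stand the heavier box on the planing board with the end where its lid slides out square against the wooden stop, and ease its lid out over the stop until you feel it come up firmly against its hidden pin, without forcing it; open it nowhere else. Leave the lighter box shut and upright on the hardboard sheet and do not disturb the pencil and the chisel that lie among them.

Things in the scene. Friction and masses are not known exactly. Their poses are not given: they have to be found in the camera images.
- box_a: slide-lid box of pale wood, 130 long (own x) x 60 wide (own y) x 50 tall, walls 6 thick; box b looks the same. Origin: centre of its underside; own x runs from the end with the lid's finger pull to the end where the lid slides out; z up. Inside, mid-length, one loose collar, steel or nylon, unseen while shut
- box_b: the other box; size, origin and axes as box a. Either box may have the steel collar. Empty boxes differ a little (2.0 to 2.5 N); the box with the steel collar weighs at least 1.5 N more than the one with the nylon collar
- box_a_centre (a point): centre of one of the two boxes, half-way up (25 above its underside): box a. Grasp across the 60 mm width, on the side walls, below their top edges, clear of the lid
- box_b_centre (a point): centre of one of the two boxes, half-way up (25 above its underside): box b. Grasp as for box a
- box_a_end (a point): on box a, bottom edge, middle of the end face where the lid slides out (65 in front of the box's origin along its x)
- box_b_end (a point): on box b, the same point as box_a_end
- lid_a (a joint): how far box a's lid is slid out, m: 0 shut, growing along the box's own +x. The lid (4.5 thick, top 2 below the side walls' edges) runs in grooves with about 3 N of friction, stays where it is left and cannot come off: a hidden felt-faced pin stops it between 40 and 70 mm out, which is fully open; the pins of the two boxes are not at the same place
- lid_b (a joint): the same for box b's lid; its pin stops it at another place between 40 and 70 mm
- lid_a_pull (a point): centre of box a's finger pull, a dark wooden block 12 (x) x 36 (y) x 14 tall on the lid; with the lid shut it is 45 behind the box's origin along x and 55 above its underside (its top 62, its foot 48); it moves with the lid. The box's end wall behind it is 50 tall, its inner face 8 behind the block
- lid_b_pull (a point): centre of box b's finger pull, as on box a
- board: planing board screwed down: plywood base 200 (x) x 150 (y) x 12 thick, with a dark hardwood stop, 20 thick, 150 wide and 38 tall above the base, along its far edge (+x). Origin at the centre of its underside, x towards the stop
- fence_face (a point): foot of the stop's near face, middle of its width, on the base's top (12 above the sheet; 80 from the board's origin along x); x points into the stop. A lid slides out above the stop, 43 above the base
- fence: the hardwood stop of the planing board; origin at the middle of its foot, 10 beyond its near face
- sheet: hardboard sheet fixed on the bench, 360 (x) x 880 (y) x 4 thick, covering the whole working area; boxes and planing board stand on it, its top at z = 4 mm. Origin at the centre of its underside
- pencil: flat carpenter's pencil, 150 x 13 x 8, lying on the bench (leave alone)
- chisel: bench chisel, about 190 long and 18 wide, lying on the bench (leave alone)
Mind the look-alikes: they are no part of the job. Leave any purple look-alike of the board alone.

How it is judged:
By the outcome, as a careful person would: the job done as asked, in the order asked, and still so for the second after the job is handed in, with the robot touching nothing.
It also fails if it takes over 70 s, if anything falls off the work surface, if the arm or the gripper's body presses on something with over 40 N, if the wrist force passes 120 N, or if a joint passes its speed limit or range.

## Working session

There is one attempt and no reset: what is moved stays moved. The work goes in short steps, Python scripts to look and compute and a shell command to move; the robot and the scene stay as the last step left them, time stands still between calls to the robot, and variables do not carry over. Pictures are saved under pics/ and viewed, about 8 in all and at most 12, crops included, and the job is handed in when it is done.

```bash
mkdir -p pics; ls; cat > h.py <<'E'
import numpy as np, cv2
from scipy.spatial.transform import Rotation as R
from workcell import observe, vision, r, spotter
def q2R(q): return R.from_quat([q[1],q[2],q[3],q[0]]).as_matrix()
def att(c):
    a=np.array(c["attitude"],float)
    return a if a.shape==(3,3) else q2R(a)
def ray(c,row,col,z):
    d=att(c)@np.array([(col-c["cx"])/c["fx"],(row-c["cy"])/c["fy"],1])
    o=np.array(c["xyz"]); return o+d*(z-o[2])/d[2]
def proj(c,p):
    v=att(c).T@(np.array(p)-np.array(c["xyz"])); return c["fy"]*v[1]/v[2]+c["cy"],c["fx"]*v[0]/v[2]+c["cx"]
E
python3 - <<'E'
from h import *
s=observe(); print(s)
for n in("top","side"):
    c=vision.read_camera(n); cv2.imwrite(f"pics/{n}0.png",c["img"]); print(n,c["xyz"],c["attitude"],c["fx"],c["cx"],c["cy"])
    for l,z in(("box_a_centre",29),("box_a_end",4),("lid_a_pull",59),("fence_face",16),("board",4),("fence",16),("pencil",4),("chisel",4)):
        for d in spotter.pinpoint(l,c)[:4]:
            print(l,round(d["p"],2),np.round(d["position"]),np.round(ray(c,*d["position"],z)))
E
```

```text
pics
{'time_s': 0.0, 'joints': array([ 1.0955186 ,  0.5921277 ,  0.04828823,  1.60984343, -0.03328809,
        0.94270552, -0.03368183]), 'qd': array([ 0.00080577, -0.00186473, -0.00074213,  0.00010082, -0.00013123,
        0.00090735, -0.00072244]), 'joint_torque': array([ 3.79769299e-04, -5.48685694e+01,  1.54649310e+00, -1.98127913e+01,
        9.33369360e-03,  8.71921278e-03, -7.27870201e-06]), 'ee_pos': array([ 269.8104685 , -672.01925463,  230.12656776]), 'orientation': array([ 0.58511348,  0.3964303 ,  0.58649889, -0.39560623]), 'ft_force': array([ 0.61247551, -0.53160916, -0.60564724]), 'wrist_torque': array([-0.00899116, -0.01312201, -0.00234914]), 'gripper_width': 85.85569239473766}
top [ 325.18105865   -8.90279124 1043.49047041] [ 0.0372133  -0.70488727  0.70714552 -0.04116211] 458.8360674714031 310.4377912492508 249.50204738506255
box_a_centre 0.75 [211. 179.] [526. 280.  29.]
box_a_centre 0.72 [184. 430.] [ 587. -287.   29.]
box_a_centre 0.64 [193. 301.] [566.   6.  29.]
box_a_end 0.89 [184. 176.] [593. 294.   4.]
lid_a_pull 0.69 [228. 180.] [483. 268.  59.]
fence_face 0
[... 486 characters left out ...]
257961 518.92980157] [ 0.17021311 -0.33025055  0.81316783 -0.44801802] 469.425165178607 316.92715056831895 239.33530380065534
box_a_centre 0.64 [296. 148.] [530. 277.  29.]
box_a_end 0.85 [294. 126.] [594. 287.   4.]
lid_a_pull 0.6 [294. 162.] [484. 274.  59.]
lid_a_pull 0.36 [181. 352.] [ 539. -237.   59.]
fence_face 0.8 [237. 478.] [ 248. -291.   16.]
fence_face 0.6 [183. 352.] [ 587. -298.   16.]
board 0.84 [252. 514.] [ 178. -310.    4.]
board 0.68 [199. 379.] [ 503. -299.    4.]
fence 0.92 [233. 467.] [ 270. -288.   16.]
fence 0.79 [183. 348.] [ 593. -293.   16.]
pencil 0.62 [275. 224.] [519. 139.   4.]
chisel 0.68 [220. 325.] [ 526. -136.    4.]
chisel 0.59 [295. 164.] [546. 243.   4.]
```

View pics/top0.png

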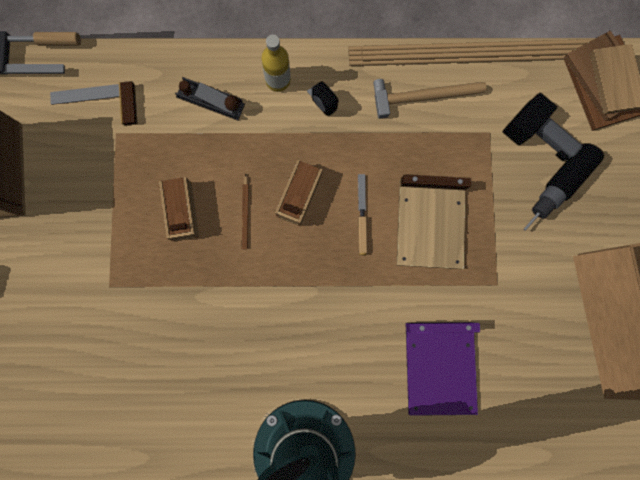

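View pics/side0.png

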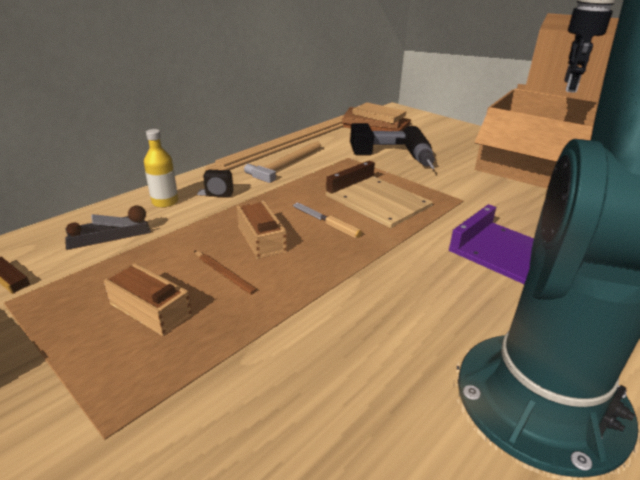

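The top view shows both pale boxes, at (row 210, col 178) and (192, 300), with their finger pulls at the near ends, so both lids slide out away from the robot. The real plywood board is at (223, 434) with its dark stop on the far side. The purple board at (365, 440) is the look-alike. The pencil is at col 245 and the chisel at col 362. Next I fit the poses.

```bash
cat >> h.py <<'E'
from scipy.optimize import minimize
def pts(prims,x,y,yaw,z0):
    o=[]
    c,s=np.cos(yaw),np.sin(yaw)
    for (x0,x1,y0,y1,za,zb) in prims:
        o.append([[x+c*a-s*b,y+s*a+c*b,z0+z] for a in(x0,x1) for b in(y0,y1) for z in(za,zb)])
    return o
BOX=[(-65,65,-30,30,0,50),(-51,-39,-18,18,48,62)]
BOARD=[(-100,100,-75,75,0,12),(80,100,-75,75,12,50)]
def render(c,prims,x,y,yaw,z0,shape=(480,640),k=4):
    im=np.zeros((shape[0]*1,shape[1]*1),np.uint8)
    for p in pts(prims,x,y,yaw,z0):
        uv=np.array([proj(c,q)[::-1] for q in p])
        h=cv2.convexHull((uv*16).round().astype(np.int32))
        cv2.fillConvexPoly(im,h,255,cv2.LINE_AA,4)
    return im/255.
def fit(cms,prims,g,z0):
    def cost(v):
        t=0
        for c,m in cms:
            t+=np.abs(render(c,prims,v[0]*10,v[1]*10,v[2]/10,z0)-m).sum()/m.sum()
        return t/len(cms)
    v0=np.array([g[0]/10,g[1]/10,g[2]*10])
    S=np.vstack([v0]+[v0+1.0*np.eye(3)[i] for i in range(3)])
    o=minimize(cost,v0,method="Nelder-Mead",options=dict(initial_simplex=S,xatol=.005,fatol=1e-4))
    return np.array([o.x[0]*10,o.x[1]*10,o.x[2]/10]),o.fun
def mask(c,label,near,prims=None):
    b=[d for d in spotter.outline_of(label,c) if d["pixels"][max(0,int(near[0])-12):int(near[0])+12,max(0,int(near[1])-12):int(near[1])+12].any()]
    return b[0]["pixels"].astype(float) if b else None
E
python3 - <<'E'
from h import *
cs={n:vision.read_camera(n) for n in("top","side")}
for nm,l,pr,g in(("L","box_a",BOX,(526,280,.15)),("R","box_a",BOX,(566,6,-.4)),("board","board",BOARD,(501,-299,0)),("pencil","pencil",[(-75,75,-6.5,6.5,0,8)],(508,134,0)),("chisel","chisel",[(-95,95,-9,9,0,18)],(520,-127,0))):
    cms={}
    for n,c in cs.items():
        m=mask(c,l,proj(c,(g[0],g[1],20)))
        if m is not None: cms[n]=(c,m)
    for ks in(["top"],["side"],["top","side"]):
        if all(k in cms for k in ks): print(nm,ks,*[np.round(q,3) for q in fit([cms[k] for k in ks],pr,g,4)])
t=cs["top"]["img"]; cv2.imwrite("pics/crop1.png",cv2.resize(t[130:290,110:500],(780,320),interpolation=cv2.INTER_CUBIC))
E
```

```text
L ['top'] [5.30040e+02 2.79843e+02 1.92000e-01] 0.109
L ['side'] [5.30176e+02 2.79666e+02 1.39000e-01] 0.056
L ['top', 'side'] [5.30432e+02 2.79161e+02 1.52000e-01] 0.085
R ['top'] [ 5.66835e+02  1.01370e+01 -3.90000e-01] 0.072
R ['side'] [ 5.6663e+02  1.1772e+01 -4.0800e-01] 0.069
R ['top', 'side'] [ 5.66638e+02  1.09190e+01 -3.98000e-01] 0.074
board ['top'] [ 4.99504e+02 -2.90136e+02 -5.60000e-02] 0.065
board ['side'] [ 4.99985e+02 -2.88257e+02 -3.70000e-02] 0.083
board ['top', 'side'] [ 5.00947e+02 -2.89392e+02 -5.70000e-02] 0.075
pencil ['top'] [ 5.19616e+02  1.35575e+02 -1.20000e-02] 0.33
pencil ['side'] [ 5.21187e+02  1.35564e+02 -6.00000e-03] 0.33
pencil ['top', 'side'] [ 5.21763e+02  1.35595e+02 -5.00000e-03] 0.333
chisel ['top'] [ 5.19972e+02 -1.32452e+02  1.00000e-03] 0.336
chisel ['side'] [ 5.23160e+02 -1.33805e+02 -8.90000e-02] 0.623
chisel ['top', 'side'] [ 5.22908e+02 -1.32453e+02 -8.00000e-03] 0.511
```

View pics/crop1.png

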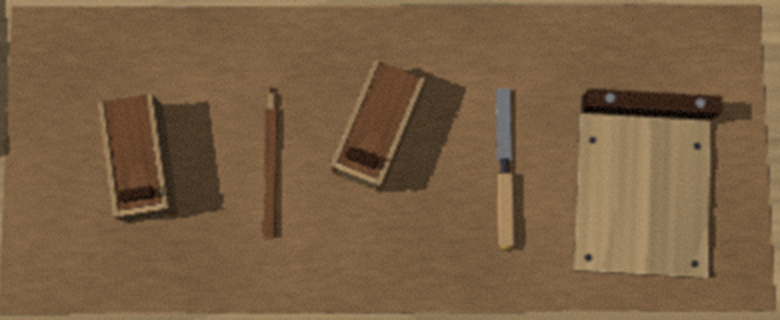

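```bash
cat >> h.py <<'E'
def target_R(yaw,ref):
    # tool x down, jaws (z) along box y axis; choose sign nearest ref
    best=None
    for s in(1,-1):
        z=s*np.array([-np.sin(yaw),np.cos(yaw),0]); x=np.array([0,0,-1.]); y=np.cross(z,x)
        M=np.stack([x,y,z],1); a=np.linalg.norm(R.from_matrix(ref.T@M).as_rotvec())
        if best is None or a<best[0]: best=(a,M)
    return best[1]
def plan(p,yaw,s=None):
    s=s or observe(); A=q2R(s["orientation"]); B=target_R(yaw,A)
    d=np.array(p)-s["ee_pos"]
    print("pos",np.round(s["ee_pos"],1),"now-tool cm",np.round(A.T@d/10,2),"rot",np.round(R.from_matrix(A.T@B).as_rotvec(),3),"final-tool cm",np.round(B.T@d/10,2))
    print(" world x/y/z per 1cm in final axes:",np.round(B.T,3).T.tolist(), "q7",np.round(s["joints"][6],2),"F",np.round(s["ft_force"],2),"w",round(s["gripper_width"],1),"t",s["time_s"])
E
python3 -c "
from h import *
plan((567,11,200),-.4)"
```

```text
pos [ 270.2 -672.8  231.3] now-tool cm [  3.13  53.03 -52.39] rot [0.782 0.    0.   ] final-tool cm [  3.13   0.71 -74.54]
 world x/y/z per 1cm in final axes: [[0.0, 0.921, -0.389], [0.0, -0.389, -0.921], [-1.0, 0.0, -0.0]] q7 -0.03 F [-0.9   0.84  0.69] w 85.3 t 1.5
```

```bash
python3 -m handwheel '{"xyz":[[0.6,2.8,-2.8],[1.2,5.7,-5.6],[1.8,8.5,-8.4],[2.4,11.4,-11.2],[3.0,14.2,-14]],"rot":[[0.12,0,0],[0.24,0,0],[0.36,0,0],[0.48,0,0],[0.6,0,0]],"grip":[0,0,0,0,0]}'
python3 -c "
from h import *
plan((567,11,200),-.4)"
```

```text
time_s: 1.92
ee_pos: [350.4, -488.4, 201.2]
orientation: [0.441, 0.553, 0.441, -0.553]
ft_force: [1.3, -0.2, 1.1]
gripper_width: 85.5
pos [ 350.4 -488.4  201.2] now-tool cm [  0.13  10.   -53.51] rot [ 0.175  0.    -0.001] final-tool cm [  0.12   0.5  -54.43]
 world x/y/z per 1cm in final axes: [[0.0, 0.921, -0.389], [0.0, -0.389, -0.921], [-1.0, 0.0, -0.0]] q7 -0.79 F [ 1.31 -0.17  1.08] w 85.5 t 1.9167
```

```bash
python3 -m handwheel '{"xyz":[[0,0.7,-3.9],[0,1.5,-7.8],[0,2.2,-11.8],[0,3,-15.7],[0.1,3.7,-19.7]],"rot":[[0.06,0,0],[0.12,0,0],[0.175,0,0],[0.175,0,0],[0.175,0,0]],"grip":[0,0,0,0,0]}'>/dev/null
python3 -m handwheel '{"xyz":[[0,0,-4],[0,0,-8],[0,0.1,-12],[0,0.2,-16],[0,0.3,-20]],"rot":[[0,0,0],[0,0,0],[0,0,0],[0,0,0],[0,0,0]],"grip":[0,0,0,0,0]}'>/dev/null
python3 -m handwheel '{"xyz":[[0,0,-4],[0,0,-8],[0,0.1,-12],[0,0.1,-14.3],[0,0.2,-14.3]],"rot":[[0,0,0],[0,0,0],[0,0,0],[0,0,0],[0,0,0]],"grip":[0,0,0,0,0]}'
cat >> h.py <<'E'
def look(label,prims,g,z0,name):
    c=vision.read_camera("wrist"); cv2.imwrite(f"pics/{name}.png",c["img"])
    m=mask(c,label,proj(c,(g[0],g[1],z0+25)))
    if m is None: print("no mask"); return None
    o,f=fit([(c,m)],prims,g,z0); print("wrist fit",np.round(o,3),round(f,3)); return o
E
python3 -c "
from h import *
o=look('box_a',BOX,(567,11,-.4),4,'w1')
plan((567,11,10),-.4)
c=vision.read_camera('wrist'); print(c['xyz'])"
```

```text
time_s: 3.17
ee_pos: [567.3, 17.4, 200.5]
orientation: [0.395, 0.588, 0.396, -0.584]
ft_force: [0.5, 0.5, -0.1]
gripper_width: 85.1
wrist fit [ 5.68907e+02  1.09080e+01 -3.97000e-01] 0.045
pos [565.   10.4 200.3] now-tool cm [19.03  0.16 -0.13] rot [ 0.01 -0.   -0.  ] final-tool cm [19.03  0.16 -0.13]
 world x/y/z per 1cm in final axes: [[0.0, 0.921, -0.389], [0.0, -0.389, -0.921], [-1.0, 0.0, -0.0]] q7 -1.92 F [ 0.15 -0.23 -1.2 ] w 85.5 t 3.2667
[638.40521772 -19.46199463 342.13750764]
```

View pics/w1.png

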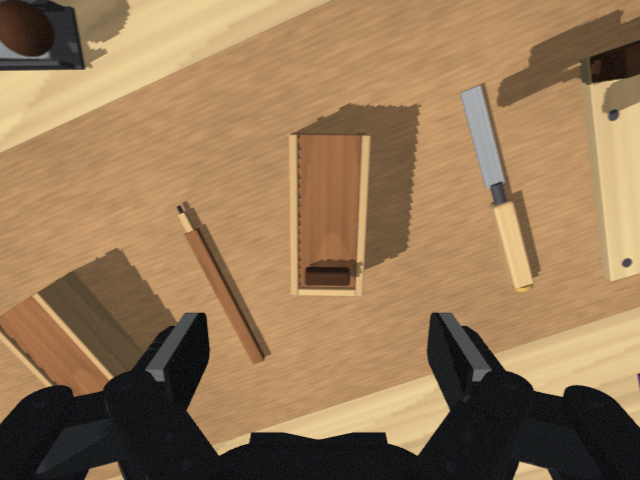

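```bash
cat >> h.py <<'E'
def weigh(n=10):
    F=[];T=[]
    for i in range(n):
        vision.read_camera("top"); s=observe(); F.append(s["ft_force"]); T.append(s["joint_torque"])
    F=np.array(F); print("F mean",np.round(F.mean(0),2),"sem",np.round(F.std(0)/n**.5,2),"tau2,4",np.round(np.mean(T,0)[[1,3]],2),"w",round(s["gripper_width"],1),"t",s["time_s"],"pos",np.round(s["ee_pos"],1))
E
python3 -c "
from h import *
weigh()"
python3 -m handwheel '{"xyz":[[4,0.2,-0.1],[8,0.2,-0.1],[11,0.2,-0.1],[13,0.2,-0.1],[14,0.2,-0.1]],"rot":[[0.01,0,0],[0.01,0,0],[0.01,0,0],[0.01,0,0],[0.01,0,0]],"grip":[0,0,0,0,0]}'
python3 -m handwheel '{"xyz":[[1.5,0,0],[3,0,0],[4.2,0,0],[5,0,0],[5,0,0]],"rot":[[0,0,0],[0,0,0],[0,0,0],[0,0,0],[0,0,0]],"grip":[0,0,0,0,0]}'
python3 -c "
from h import *
plan((568,11,10),-.398)"
```

```text
F mean [-0.04 -0.41  0.19] sem [0.14 0.17 0.11] tau2,4 [-41.54 -15.88] w 85.1 t 3.8167 pos [564.4   8.9 200.3]
time_s: 4.23
ee_pos: [565.0, 9.4, 57.5]
orientation: [-0.389, -0.589, -0.391, 0.591]
ft_force: [1.0, -0.2, 0.5]
gripper_width: 85.1
time_s: 4.65
ee_pos: [566.2, 9.4, 9.2]
orientation: [-0.389, -0.589, -0.39, 0.591]
ft_force: [-0.3, -0.2, 0.2]
gripper_width: 85.5
pos [566.2   9.4   9.2] now-tool cm [-0.08  0.1  -0.22] rot [-0.005  0.001  0.002] final-tool cm [-0.08  0.1  -0.22]
 world x/y/z per 1cm in final axes: [[0.0, 0.922, -0.388], [0.0, -0.388, -0.922], [-1.0, 0.0, -0.0]] q7 -1.86 F [-0.32 -0.25  0.18] w 85.5 t 4.65
```

Now a small centring shift, then close and lift.

```bash
python3 -m handwheel '{"xyz":[[-0.1,0.1,-0.2],[-0.1,0.1,-0.2],[-0.1,0.1,-0.2],[-0.1,0.1,-0.2],[-0.1,0.1,-0.2]],"rot":[[0,0,0],[0,0,0],[0,0,0],[0,0,0],[0,0,0]],"grip":[0.1,0.2,0.3,0.4,0.5]}' 40
python3 -m handwheel '{"xyz":[[0,0,0],[0,0,0],[0,0,0],[0,0,0],[0,0,0]],"rot":[[0,0,0],[0,0,0],[0,0,0],[0,0,0],[0,0,0]],"grip":[0.6,0.7,0.8,0.8,0.8]}' 40
python3 -m handwheel '{"xyz":[[-0.5,0,0],[-1.5,0,0],[-3,0,0],[-4.5,0,0],[-5,0,0]],"rot":[[0,0,0],[0,0,0],[0,0,0],[0,0,0],[0,0,0]],"grip":[0.8,0.8,0.8,0.8,0.8]}' 40
python3 -c "
from h import *
vision.read_camera('top');vision.read_camera('top')
weigh()"
```

```text
time_s: 5.07
ee_pos: [569.3, 10.6, 12.5]
orientation: [0.39, 0.591, 0.389, -0.589]
ft_force: [-0.9, -0.4, 5.8]
gripper_width: 59.8
time_s: 5.48
ee_pos: [569.3, 10.6, 12.5]
orientation: [0.39, 0.591, 0.389, -0.589]
ft_force: [-0.9, -1.4, 7.3]
gripper_width: 59.7
time_s: 5.9
ee_pos: [568.9, 11.0, 63.1]
orientation: [0.39, 0.591, 0.389, -0.589]
ft_force: [0.9, 0.5, -5.6]
gripper_width: 59.9
F mean [-0.04  0.03 -5.78] sem [0.13 0.17 0.11] tau2,4 [-51.14 -11.05] w 59.1 t 6.5 pos [568.3  10.8  60.9]
```

```bash
python3 -m handwheel '{"xyz":[[1.5,0,0],[3,0,0],[4,0,0],[4.6,0,0],[5,0,0]],"rot":[[0,0,0],[0,0,0],[0,0,0],[0,0,0],[0,0,0]],"grip":[0.8,0.8,0.8,0.8,0.8]}' 40
python3 -m handwheel '{"xyz":[[0,0,0],[0,0,0],[0,0,0],[0,0,0],[0,0,0]],"rot":[[0,0,0],[0,0,0],[0,0,0],[0,0,0],[0,0,0]],"grip":[0.8,0.2,0,0,0]}' 40
python3 -m handwheel '{"xyz":[[-1,0,0],[-4,0,0],[-8,0,0],[-12,0,0],[-14,0,0]],"rot":[[0,0,0],[0,0,0],[0,0,0],[0,0,0],[0,0,0]],"grip":[0,0,0,0,0]}' 40
python3 -c "
from h import *
plan((530,279.5,150),.15)"
```

```text
time_s: 6.92
ee_pos: [567.7, 10.9, 12.3]
orientation: [-0.389, -0.589, -0.391, 0.591]
ft_force: [-11.9, 0.4, 48.7]
gripper_width: 59.6
time_s: 7.33
ee_pos: [569.3, 10.9, 11.7]
orientation: [0.39, 0.59, 0.389, -0.59]
ft_force: [-0.2, -0.6, -0.3]
gripper_width: 85.5
time_s: 7.75
ee_pos: [570.6, 10.7, 156.1]
orientation: [0.391, 0.592, 0.388, -0.588]
ft_force: [0.7, 0.6, 0.1]
gripper_width: 85.4
pos [570.6  10.7 156.1] now-tool cm [  0.6  -14.3  -23.12] rot [-0.554 -0.001 -0.006] final-tool cm [  0.61  -0.   -27.19]
 world x/y/z per 1cm in final axes: [[0.0, 0.989, 0.149], [0.0, 0.149, -0.989], [-1.0, 0.0, -0.0]] q7 -1.91 F [0.66 0.63 0.08] w 85.4 t 7.75
```

```bash
python3 -m handwheel '{"xyz":[[0,-2.1,-3.4],[0,-4.2,-6.8],[0,-6.3,-10.2],[0,-8.4,-13.6],[0,-10.5,-17]],"rot":[[-0.11,0,0],[-0.22,0,0],[-0.33,0,0],[-0.44,0,0],[-0.55,0,0]],"grip":[0,0,0,0,0]}'>/dev/null
python3 -m handwheel '{"xyz":[[0,0,-3],[0,0,-6],[0,0,-7.2],[0,0,-7.2],[0,0,-7.2]],"rot":[[0,0,0],[0,0,0],[0,0,0],[0,0,0],[0,0,0]],"grip":[0,0,0,0,0]}'
python3 -c "
from h import *
o=look('box_a',BOX,(530,279.5,.15),4,'w2')
weigh(6)
plan((530,279.5,12),.15)"
```

```text
time_s: 8.58
ee_pos: [528.1, 278.8, 151.5]
orientation: [0.536, 0.462, 0.535, -0.462]
ft_force: [0.3, -0.3, 1.1]
gripper_width: 85.4
wrist fit [5.33276e+02 2.79436e+02 1.64000e-01] 0.027
F mean [ 0.09 -0.   -0.08] sem [0.17 0.13 0.11] tau2,4 [-46.57 -14.68] w 85.3 t 8.9833 pos [528.4 278.4 151.3]
pos [528.4 278.4 151.3] now-tool cm [13.93  0.18 -0.09] rot [-0.005  0.     0.   ] final-tool cm [13.93  0.18 -0.08]
 world x/y/z per 1cm in final axes: [[0.0, 0.989, 0.149], [0.0, 0.149, -0.989], [-1.0, 0.0, -0.0]] q7 -1.94 F [-0.66  0.04  0.24] w 85.3 t 8.9833
```

```bash
python3 -m handwheel '{"xyz":[[4,0.3,-0.1],[8,0.3,-0.1],[11,0.3,-0.1],[13,0.3,-0.1],[13.8,0.3,-0.1]],"rot":[[-0.01,0,0],[-0.01,0,0],[-0.01,0,0],[-0.01,0,0],[-0.01,0,0]],"grip":[0,0,0,0,0]}'
python3 -m handwheel '{"xyz":[[0,0,0],[0,0,0],[0,0,0],[0,0,0],[0,0,0]],"rot":[[0,0,0],[0,0,0],[0,0,0],[0,0,0],[0,0,0]],"grip":[0.2,0.4,0.6,0.8,0.8]}' 40
python3 -m handwheel '{"xyz":[[0,0,0],[0,0,0],[-0.5,0,0],[-2.5,0,0],[-5,0,0]],"rot":[[0,0,0],[0,0,0],[0,0,0],[0,0,0],[0,0,0]],"grip":[0.8,0.8,0.8,0.8,0.8]}' 40
python3 -c "
from h import *
vision.read_camera('top');vision.read_camera('top')
weigh(8)"
```

```text
time_s: 9.4
ee_pos: [529.0, 279.7, 10.1]
orientation: [0.537, 0.458, 0.538, -0.461]
ft_force: [-0.4, -0.3, -0.5]
gripper_width: 85.5
time_s: 9.82
ee_pos: [531.5, 281.5, 14.5]
orientation: [0.538, 0.46, 0.537, -0.459]
ft_force: [0.8, -0.5, -2.3]
gripper_width: 59.4
time_s: 10.23
ee_pos: [529.1, 280.2, 62.2]
orientation: [0.537, 0.458, 0.538, -0.461]
ft_force: [0.8, -0.1, -3.5]
gripper_width: 59.4
F mean [-0.21 -0.3  -2.87] sem [0.2  0.12 0.04] tau2,4 [-52.27 -11.92] w 59.5 t 10.7333 pos [530.2 280.7  62.3]
```

```bash
python3 -m handwheel '{"xyz":[[1.5,0,0],[3,0,0],[4,0,0],[4.6,0,0],[4.7,0,0]],"rot":[[0,0,0],[0,0,0],[0,0,0],[0,0,0],[0,0,0]],"grip":[0.8,0.8,0.8,0.8,0.8]}' 40
python3 -m handwheel '{"xyz":[[0.1,0,0],[0.1,0,0]],"rot":[[0,0,0],[0,0,0]],"grip":[0.8,0.8]}' 40
```

```text
time_s: 11.15
ee_pos: [530.0, 280.6, 14.7]
orientation: [0.537, 0.458, 0.538, -0.46]
ft_force: [-0.4, 0.2, -2.4]
gripper_width: 59.4
time_s: 11.32
ee_pos: [531.1, 281.2, 15.4]
orientation: [0.538, 0.459, 0.538, -0.459]
ft_force: [0.0, -0.5, -2.9]
gripper_width: 59.2
```

```bash
python3 -m handwheel '{"xyz":[[0.1,0,0],[0.1,0,0]],"rot":[[0,0,0],[0,0,0]],"grip":[0.8,0.8]}' 40
python3 -m handwheel '{"xyz":[[0.1,0,0],[0.1,0,0]],"rot":[[0,0,0],[0,0,0]],"grip":[0.8,0.8]}' 40
```

```text
time_s: 11.48
ee_pos: [531.2, 281.3, 14.8]
orientation: [0.538, 0.46, 0.538, -0.459]
ft_force: [0.5, 0.2, -2.2]
gripper_width: 59.8
time_s: 11.65
ee_pos: [531.3, 281.3, 14.3]
orientation: [0.538, 0.46, 0.538, -0.459]
ft_force: [-1.4, -0.4, 4.0]
gripper_width: 59.3
```

```bash
python3 -m handwheel '{"xyz":[[0,0,0],[0,0,0],[0,0,0],[-0.5,0,0],[-3,0,0]],"rot":[[0,0,0],[0,0,0],[0,0,0],[0,0,0],[0,0,0]],"grip":[0.4,0,0,0,0]}' 40
python3 -m handwheel '{"xyz":[[-3.5,0,0],[-7,0,0],[-10,0,0],[-10.5,0,0]],"rot":[[0,0,0],[0,0,0],[0,0,0],[0,0,0]],"grip":[0,0,0,0]}'
python3 -c "
from h import *
plan((569,11,150),-.398)"
```

```text
time_s: 12.07
ee_pos: [528.4, 279.8, 40.6]
orientation: [0.537, 0.457, 0.538, -0.462]
ft_force: [0.2, 0.6, -0.1]
gripper_width: 85.3
time_s: 12.4
ee_pos: [534.1, 282.7, 153.9]
orientation: [0.539, 0.463, 0.536, -0.456]
ft_force: [1.6, 0.9, 0.1]
gripper_width: 85.3
pos [534.1 282.7 153.9] now-tool cm [ 0.28 -0.79 27.38] rot [ 0.554 -0.006 -0.008] final-tool cm [ 0.39 13.75 23.7 ]
 world x/y/z per 1cm in final axes: [[0.0, 0.922, -0.388], [0.0, -0.388, -0.922], [-1.0, 0.0, -0.0]] q7 -1.93 F [1.55 0.94 0.12] w 85.3 t 12.4
```

```bash
python3 -m handwheel '{"xyz":[[0,-0.1,4],[0,-0.2,8],[0,-0.4,12],[0,-0.5,16],[0,-0.6,20]],"rot":[[0.11,0,0],[0.22,0,0],[0.33,0,0],[0.44,0,0],[0.55,0,0]],"grip":[0,0,0,0,0]}'>/dev/null
python3 -m handwheel '{"xyz":[[0,2,3.3],[0,3.8,6.3],[0,3.8,6.3],[0,3.8,6.3]],"rot":[[0,0,0],[0,0,0],[0,0,0],[0,0,0]],"grip":[0,0,0,0]}'
python3 -c "
from h import *
o=look('box_a',BOX,(569,11,-.4),4,'w3')
vision.read_camera('top')
plan((569,11,13),-.398)"
```

```text
time_s: 13.15
ee_pos: [567.1, 6.3, 148.2]
orientation: [-0.391, -0.589, -0.39, 0.59]
ft_force: [-1.0, -0.1, 0.2]
gripper_width: 85.3
wrist fit [ 5.67711e+02  1.17750e+01 -3.97000e-01] 0.038
pos [566.8  11.5 148. ] now-tool cm [13.5   0.24 -0.02] rot [ 0.007 -0.001  0.001] final-tool cm [13.5   0.22 -0.03]
 world x/y/z per 1cm in final axes: [[0.0, 0.922, -0.388], [0.0, -0.388, -0.922], [-1.0, 0.0, -0.0]] q7 -1.9 F [-0.03  0.69 -1.02] w 85.5 t 13.3
```

```bash
python3 -m handwheel '{"xyz":[[4,0.2,0],[8,0.2,0],[11,0.2,0],[13,0.2,0],[13.4,0.2,0]],"rot":[[0.005,0,0],[0.005,0,0],[0.005,0,0],[0.005,0,0],[0.005,0,0]],"grip":[0,0,0,0,0]}'
python3 -m handwheel '{"xyz":[[0,0,0],[0,0,0],[0,0,0],[0,0,0],[0,0,0]],"rot":[[0,0,0],[0,0,0],[0,0,0],[0,0,0],[0,0,0]],"grip":[0.2,0.4,0.6,0.8,0.8]}' 50
python3 -m handwheel '{"xyz":[[0,0,0],[-1,0,0],[-4,0,0],[-7,0,0],[-9,0,0]],"rot":[[0,0,0],[0,0,0],[0,0,0],[0,0,0],[0,0,0]],"grip":[0.8,0.8,0.8,0.8,0.8]}' 50
python3 -c "
from h import *
plan((470,-160,105),-.045)"
```

```text
time_s: 13.72
ee_pos: [566.2, 11.6, 10.7]
orientation: [-0.391, -0.586, -0.394, 0.59]
ft_force: [-0.8, 0.6, 0.8]
gripper_width: 85.4
time_s: 14.13
ee_pos: [569.7, 9.6, 15.5]
orientation: [0.392, 0.59, 0.391, -0.588]
ft_force: [-0.6, 0.3, 0.5]
gripper_width: 59.3
time_s: 14.55
ee_pos: [569.0, 8.6, 106.5]
orientation: [0.391, 0.589, 0.391, -0.589]
ft_force: [0.7, 0.1, -5.4]
gripper_width: 59.3
pos [569.    8.6 106.5] now-tool cm [ 0.14 -2.57 19.38] rot [-0.354 -0.    -0.001] final-tool cm [ 0.15 -9.13 17.29]
 world x/y/z per 1cm in final axes: [[0.0, 0.999, -0.045], [0.0, -0.045, -0.999], [-1.0, 0.0, -0.0]] q7 -1.88 F [ 0.72  0.08 -5.4 ] w 59.3 t 14.55
```

```bash
python3 -m handwheel '{"xyz":[[0,-0.4,2.5],[0,-1,6.5],[0,-1.6,10.5],[0,-2.1,14.5],[0,-2.5,17.5]],"rot":[[-0.05,0,0],[-0.14,0,0],[-0.22,0,0],[-0.3,0,0],[-0.35,0,0]],"grip":[0.8,0.8,0.8,0.8,0.8]}' 50
python3 -m handwheel '{"xyz":[[0,0,1],[0,0,2],[0,0,2]],"rot":[[0,0,0],[0,0,0],[0,0,0]],"grip":[0.8,0.8,0.8]}' 50
python3 - <<'E'
from h import *
c=vision.read_camera("wrist"); cv2.imwrite("pics/w4.png",c["img"])
for l,z in(("fence_face",16),("fence",16),("board",4)):
    for d in spotter.pinpoint(l,c)[:3]: print(l,round(d["p"],2),np.round(d["position"]),np.round(ray(c,*d["position"],z)))
plan((470,-280,105),-.045)
E
```

```text
time_s: 14.97
ee_pos: [474.5, -145.8, 104.6]
orientation: [-0.488, -0.511, -0.488, 0.513]
ft_force: [-0.5, -0.2, -5.3]
gripper_width: 59.2
time_s: 15.22
ee_pos: [477.3, -165.3, 104.8]
orientation: [-0.488, -0.513, -0.486, 0.513]
ft_force: [0.0, 0.2, -4.8]
gripper_width: 59.4
fence_face 0.9 [ 57. 545.] [ 583. -296.   16.]
fence 0.68 [ 40. 548.] [ 592. -297.   16.]
board 0.64 [200. 509.] [ 501. -290.    4.]
pos [ 478.2 -160.7  104.3] now-tool cm [-0.08 -0.27 11.96] rot [-0.    -0.001 -0.001] final-tool cm [-0.07 -0.28 11.96]
 world x/y/z per 1cm in final axes: [[0.0, 0.999, -0.045], [0.0, -0.045, -0.999], [-1.0, 0.0, -0.0]] q7 -1.34 F [-0.44  0.63 -5.15] w 59.7 t 15.4167
```

View pics/w4.png

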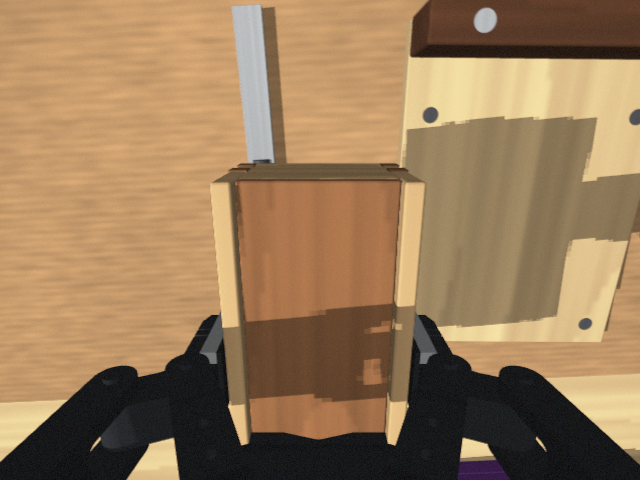

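```bash
python3 - <<'E'
from h import *
im=cv2.imread("pics/w4.png"); g=cv2.cvtColor(im,cv2.COLOR_BGR2GRAY).astype(float)
c=vision.read_camera("wrist")
def line(cols,r0,r1,z,sgn=1):
    P=[]
    for u in cols:
        d=np.diff(cv2.GaussianBlur(g,(1,5),1)[r0:r1,u])*sgn; k=d.argmax(); P.append((r0+k+.5,u))
    P=np.array(P); W=np.array([ray(c,*p,z)[:2] for p in P])
    a=np.polyfit(W[:,1],W[:,0],1); res=W[:,0]-np.polyval(a,W[:,1]); ok=abs(res)<1.5
    a=np.polyfit(W[ok,1],W[ok,0],1); print(len(P),ok.sum(),"rows",P[0],P[-1],"x at y=-290:",round(np.polyval(a,-290),1),"yaw",round(-np.arctan(a[0]),4))
line(range(425,635,5),45,70,16)
# board left base edge
P=[]
for v in list(range(68,105,3))+list(range(140,300,5)):
    row=np.abs(np.diff(cv2.GaussianBlur(g,(5,1),1)[v,392:430])); P.append(ray(c,v,392+row.argmax()+.5,16)[:2])
P=np.array(P); print(np.round(P[::6],1))
# box end top edge of the lid end (row ~170-185)
s=observe(); z=s["ee_pos"][2]-12+0
print("tool yaw",np.round(q2R(s["orientation"])[:,2],4))
for cols in(range(245,395,5),): line(cols,170,190,z+42)
E
```

```text
42 42 rows [ 57.5 425. ] [ 59.5 630. ] x at y=-290: 584.1 yaw -0.0533
[[ 582.7 -214.2]
 [ 573.4 -213.9]
 [ 563.9 -213.5]
 [ 529.7 -210.8]
 [ 510.9 -226.4]
 [ 491.9 -225.3]
 [ 472.6 -210.6]
 [ 451.  -223.5]]
tool yaw [-4.51e-02 -9.99e-01 -8.00e-04]
30 30 rows [181.5 245. ] [181.5 390. ] x at y=-290: 534.5 yaw -0.0451
```

```bash
python3 -m handwheel '{"xyz":[[0,0.5,3],[0,1,6],[0,1.7,9.5],[0,2.3,12.5],[0,2.3,12.7]],"rot":[[0.008,0,0],[0.008,0,0],[0.008,0,0],[0.008,0,0],[0.008,0,0]],"grip":[0.8,0.8,0.8,0.8,0.8]}' 50
python3 -m handwheel '{"xyz":[[2,0,0],[4,0,0],[6,0,0],[7,0,0],[7.2,0,0]],"rot":[[0,0,0],[0,0,0],[0,0,0],[0,0,0],[0,0,0]],"grip":[0.8,0.8,0.8,0.8,0.8]}' 50
python3 -m handwheel '{"xyz":[[0,0,0],[0,0,0]],"rot":[[0,0,0],[0,0,0]],"grip":[0.8,0.8]}' 50
python3 -c "
from h import *
plan((515,-288,29),-.053)"
```

```text
time_s: 15.88
ee_pos: [496.1, -298.5, 105.0]
orientation: [-0.487, -0.515, -0.481, 0.516]
ft_force: [-0.9, -1.7, -4.4]
gripper_width: 59.7
time_s: 16.3
ee_pos: [493.1, -288.3, 30.2]
orientation: [-0.485, -0.513, -0.488, 0.514]
ft_force: [-0.4, 0.0, -5.2]
gripper_width: 59.2
time_s: 16.47
ee_pos: [494.8, -290.3, 32.9]
orientation: [0.486, 0.514, 0.486, -0.513]
ft_force: [-0.3, 0.2, -6.1]
gripper_width: 59.2
pos [ 494.8 -290.3   32.9] now-tool cm [ 0.39  2.   -0.34] rot [-0.002  0.    -0.001] final-tool cm [ 0.39  2.   -0.33]
 world x/y/z per 1cm in final axes: [[0.0, 0.999, -0.053], [0.0, -0.053, -0.999], [-1.0, 0.0, -0.0]] q7 -1.15 F [-0.26  0.18 -6.14] w 59.2 t 16.4667
```

Lower in small steps to contact, watching the force.

```bash
python3 -m handwheel '{"xyz":[[0.2,0.4,0],[0.3,0.8,0],[0.3,0.8,0]],"rot":[[0,0,0],[0,0,0],[0,0,0]],"grip":[0.8,0.8,0.8]}' 50
python3 -m handwheel '{"xyz":[[0.1,0,0],[0.1,0,0]],"rot":[[0,0,0],[0,0,0]],"grip":[0.8,0.8]}' 50
```

```text
time_s: 16.72
ee_pos: [504.4, -291.3, 30.1]
orientation: [0.487, 0.514, 0.485, -0.513]
ft_force: [1.7, -0.4, -5.2]
gripper_width: 59.1
time_s: 16.88
ee_pos: [502.1, -290.9, 28.5]
orientation: [0.486, 0.514, 0.486, -0.514]
ft_force: [1.0, 0.3, -5.8]
gripper_width: 59.4
```

```bash
python3 -m handwheel '{"xyz":[[0.1,0,0],[0.1,0,0]],"rot":[[0,0,0],[0,0,0]],"grip":[0.8,0.8]}' 50
python3 -m handwheel '{"xyz":[[0,0.4,0],[0,0.8,0],[0,0.8,0]],"rot":[[0,0,0],[0,0,0],[0,0,0]],"grip":[0.8,0.8,0.8]}' 50
python3 -m handwheel '{"xyz":[[0,0.2,0],[0,0.2,0]],"rot":[[0,0,0],[0,0,0]],"grip":[0.8,0.8]}' 50
```

```text
time_s: 17.05
ee_pos: [501.8, -291.0, 27.5]
orientation: [-0.486, -0.514, -0.486, 0.514]
ft_force: [-1.1, 1.0, -2.6]
gripper_width: 59.6
time_s: 17.3
ee_pos: [511.0, -291.8, 27.5]
orientation: [0.486, 0.514, 0.485, -0.514]
ft_force: [0.6, -0.1, -4.4]
gripper_width: 59.6
time_s: 17.47
ee_pos: [511.4, -291.8, 27.5]
orientation: [-0.485, -0.514, -0.486, 0.514]
ft_force: [-4.4, 0.5, 2.3]
gripper_width: 59.2
```

```bash
python3 -m handwheel '{"xyz":[[0,0.1,0],[0,0.1,0]],"rot":[[0,0,0],[0,0,0]],"grip":[0.8,0.8]}' 50
python3 -m handwheel '{"xyz":[[0,0.1,0],[0,0.1,0]],"rot":[[0,0,0],[0,0,0]],"grip":[0.8,0.8]}' 50
```

```text
time_s: 17.63
ee_pos: [512.0, -291.8, 27.5]
orientation: [-0.485, -0.514, -0.486, 0.514]
ft_force: [-4.4, -0.1, 2.7]
gripper_width: 59.2
time_s: 17.8
ee_pos: [513.3, -291.8, 27.5]
orientation: [-0.485, -0.514, -0.486, 0.514]
ft_force: [-5.7, -0.4, 4.3]
gripper_width: 59.1
```

```bash
python3 -m handwheel '{"xyz":[[-0.05,0.1,0],[-0.05,0.2,0]],"rot":[[0,0,0],[0,0,0]],"grip":[0.8,0.8]}' 50
python3 -m handwheel '{"xyz":[[0,0.1,0],[0,0.2,0]],"rot":[[0,0,0],[0,0,0]],"grip":[0.8,0.8]}' 50
python3 -m handwheel '{"xyz":[[0,0.1,0],[0,0.1,0]],"rot":[[0,0,0],[0,0,0]],"grip":[0.8,0.8]}' 50
```

```text
time_s: 17.97
ee_pos: [517.0, -291.5, 27.5]
orientation: [0.486, 0.514, 0.485, -0.513]
ft_force: [-1.6, 0.0, -1.7]
gripper_width: 59.2
time_s: 18.13
ee_pos: [518.3, -291.5, 27.5]
orientation: [0.486, 0.514, 0.486, -0.514]
ft_force: [-1.2, -0.1, -2.4]
gripper_width: 59.5
time_s: 18.3
ee_pos: [519.1, -291.5, 27.5]
orientation: [0.486, 0.514, 0.486, -0.514]
ft_force: [-2.3, 1.7, -3.5]
gripper_width: 59.1
```

```bash
python3 -m handwheel '{"xyz":[[0,0.1,0],[0,0.1,0]],"rot":[[0,0,0],[0,0,0]],"grip":[0.8,0.8]}' 50
python3 -m handwheel '{"xyz":[[0,0.1,0],[0,0.1,0]],"rot":[[0,0,0],[0,0,0]],"grip":[0.8,0.8]}' 50
python3 -m handwheel '{"xyz":[[0,0.1,0],[0,0.1,0]],"rot":[[0,0,0],[0,0,0]],"grip":[0.8,0.8]}' 50
```

```text
time_s: 18.47
ee_pos: [519.1, -291.5, 27.6]
orientation: [-0.485, -0.514, -0.486, 0.514]
ft_force: [-3.8, 0.5, -1.1]
gripper_width: 59.4
time_s: 18.63
ee_pos: [519.1, -291.5, 27.6]
orientation: [-0.484, -0.513, -0.487, 0.515]
ft_force: [-6.5, 0.5, -1.5]
gripper_width: 59.2
time_s: 18.8
ee_pos: [519.1, -291.5, 27.6]
orientation: [-0.484, -0.513, -0.487, 0.515]
ft_force: [-8.2, 2.6, 1.5]
gripper_width: 59.4
```

```bash
python3 -m handwheel '{"xyz":[[0,0.1,0],[0,0.1,0],[0,0.1,0]],"rot":[[0,0,0],[0,0,0],[0,0,0]],"grip":[0.8,0.8,0.8]}' 20
python3 -m handwheel '{"xyz":[[0,0,0],[0,0,0],[0,0,0],[-1,0,0],[-4,0,0]],"rot":[[0,0,0],[0,0,0],[0,0,0],[0,0,0],[0,0,0]],"grip":[0.4,0,0,0,0]}' 20
python3 -m handwheel '{"xyz":[[-4,-1,0],[-8,-2,0],[-10,-3,0],[-10,-4,0],[-10,-4,0]],"rot":[[0,0,0],[0,0,0],[0,0,0],[0,0,0],[0,0,0]],"grip":[0,0,0,0,0]}' 20
python3 - <<'E'
from h import *
c=vision.read_camera("wrist"); cv2.imwrite("pics/w5.png",c["img"])
for z0 in(16,):
    m=mask(c,"box_a",proj(c,(517,-291,50)))
    if m is not None: print(fit([(c,m)],BOX,(517,-291,-.053),z0))
for l,z in(("lid_a_pull",71),("box_a_centre",41),("box_a_end",16),("fence_face",16)):
    for d in spotter.pinpoint(l,c)[:2]: print(l,round(d["p"],2),np.round(d["position"]),np.round(ray(c,*d["position"],z)))
t=vision.read_camera("top")
m=mask(t,"box_a",proj(t,(517,-291,50)))
if m is not None: print("top",fit([(t,m)],BOX,(517,-291,-.053),16))
plan((519,-291.5,100),-.053)
E
```

```text
time_s: 19.05
ee_pos: [519.1, -291.4, 27.7]
orientation: [-0.483, -0.513, -0.487, 0.515]
ft_force: [-9.4, 2.8, 4.0]
gripper_width: 59.4
time_s: 19.47
ee_pos: [522.3, -291.0, 65.8]
orientation: [-0.485, -0.513, -0.488, 0.514]
ft_force: [-0.2, -1.4, -0.4]
gripper_width: 85.3
time_s: 19.88
ee_pos: [482.6, -290.6, 170.2]
orientation: [0.487, 0.514, 0.484, -0.514]
ft_force: [-0.9, -0.0, 0.5]
gripper_width: 85.7
(array([ 5.16855707e+02, -2.90663147e+02, -5.61590192e-02]), np.float64(0.03825093520678823))
fence_face 0.62 [441. 342.] [ 261. -302.   16.]
pos [ 483.2 -289.6  166.8] now-tool cm [ 6.68  3.59 -0.  ] rot [-0.003 -0.001  0.001] final-tool cm [6.68 3.58 0.  ]
 world x/y/z per 1cm in final axes: [[0.0, 0.999, -0.053], [0.0, -0.053, -0.999], [-1.0, 0.0, -0.0]] q7 -1.14 F [-0.57 -0.08 -0.4 ] w 85.3 t 20.2833
```

View pics/w5.png

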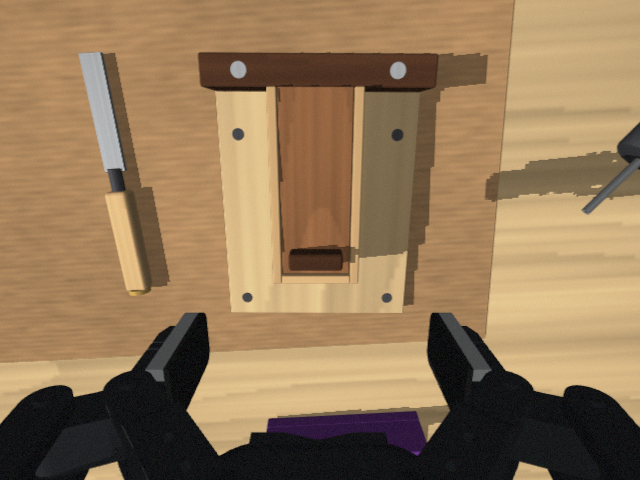

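```bash
python3 -m handwheel '{"xyz":[[0,-2,0],[0,-4,0],[2,-4,0],[4,-4,0],[6,-4,0]],"rot":[[0,0,0],[0,0,0],[0,0,0],[0,0,0],[0,0,0]],"grip":[0.4,0.8,1,1,1]}' 30
python3 -m handwheel '{"xyz":[[1.5,0,0],[3,0,0],[3.4,0,0],[3.4,0,0],[3.4,0,0]],"rot":[[0,0,0],[0,0,0],[0,0,0],[0,0,0],[0,0,0]],"grip":[1,1,1,1,1]}' 30
python3 - <<'E'
from h import *
weigh(4)
plan((450,-287,70),-.055)
c=vision.read_camera("side"); cv2.imwrite("pics/s2.png",cv2.resize(c["img"][120:270,300:500],(800,600),interpolation=cv2.INTER_CUBIC))
E
```

```text
time_s: 20.7
ee_pos: [443.2, -287.8, 107.1]
orientation: [0.486, 0.514, 0.485, -0.514]
ft_force: [0.7, -0.1, 0.1]
gripper_width: 25.5
time_s: 21.12
ee_pos: [443.3, -287.7, 73.7]
orientation: [-0.486, -0.514, -0.486, 0.514]
ft_force: [-0.0, 0.5, -0.8]
gripper_width: 0.1
F mean [ 0.13 -0.09 -0.02] sem [0.15 0.1  0.28] tau2,4 [-44.06  -9.32] w -0.0 t 21.3167 pos [ 443.7 -288.    74.7]
pos [ 443.7 -288.    74.7] now-tool cm [ 0.47  0.62 -0.13] rot [-0.001  0.001 -0.002] final-tool cm [ 0.47  0.62 -0.13]
 world x/y/z per 1cm in final axes: [[0.0, 0.998, -0.055], [0.0, -0.055, -0.998], [-1.0, 0.0, -0.0]] q7 -1.11 F [-0.34 -0.33 -0.34] w -0.0 t 21.3167
```

View pics/s2.png

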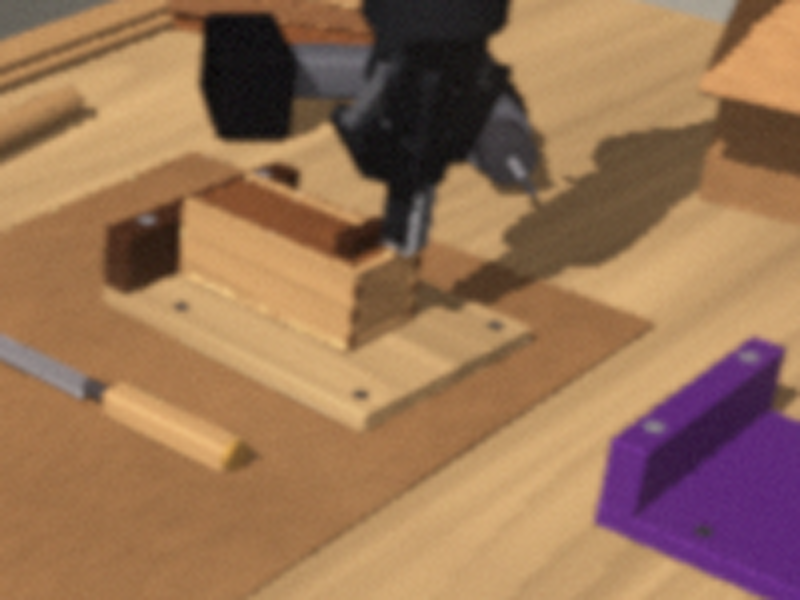

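```bash
python3 -m handwheel '{"xyz":[[0.2,0,0],[0.4,0,0],[0.4,0.2,-0.1],[0.4,0.4,-0.1],[0.4,0.6,-0.1]],"rot":[[0,0,0],[0,0,0],[0,0,0],[0,0,0],[0,0,0]],"grip":[1,1,1,1,1]}' 30
python3 -m handwheel '{"xyz":[[0,0.2,0],[0,0.4,0],[0,0.6,0],[0,0.6,0]],"rot":[[0,0,0],[0,0,0],[0,0,0],[0,0,0]],"grip":[1,1,1,1]}' 30
python3 -m handwheel '{"xyz":[[0,0.2,0],[0,0.4,0],[0,0.6,0],[0,0.6,0]],"rot":[[0,0,0],[0,0,0],[0,0,0],[0,0,0]],"grip":[1,1,1,1]}' 30
```

```text
time_s: 21.78
ee_pos: [449.4, -286.8, 69.8]
orientation: [0.486, 0.514, 0.486, -0.514]
ft_force: [0.1, -0.6, 0.1]
gripper_width: 0.1
time_s: 22.12
ee_pos: [454.9, -287.2, 69.7]
orientation: [-0.485, -0.514, -0.486, 0.514]
ft_force: [-0.9, 0.2, 1.0]
gripper_width: -0.2
time_s: 22.45
ee_pos: [460.8, -287.5, 69.7]
orientation: [-0.485, -0.514, -0.486, 0.514]
ft_force: [-2.5, 0.1, 0.4]
gripper_width: 0.0
```

```bash
python3 -m handwheel '{"xyz":[[0,0.4,0],[0,0.8,0],[0,1.2,0],[0,1.6,0],[0,2,0]],"rot":[[0,0,0],[0,0,0],[0,0,0],[0,0,0],[0,0,0]],"grip":[1,1,1,1,1]}' 30
python3 -m handwheel '{"xyz":[[0,0.3,0],[0,0.6,0],[0,0.9,0],[0,1.2,0],[0,1.2,0]],"rot":[[0,0,0],[0,0,0],[0,0,0],[0,0,0],[0,0,0]],"grip":[1,1,1,1,1]}' 30
```

```text
time_s: 22.87
ee_pos: [481.4, -288.7, 69.7]
orientation: [-0.486, -0.514, -0.486, 0.514]
ft_force: [-2.6, -0.6, 0.6]
gripper_width: 0.1
time_s: 23.28
ee_pos: [494.1, -289.4, 69.8]
orientation: [0.486, 0.514, 0.486, -0.513]
ft_force: [-1.4, 0.6, -1.0]
gripper_width: -0.0
```

```bash
python3 -m handwheel '{"xyz":[[0,0.1,0],[0,0.2,0],[0,0.3,0],[0,0.3,0]],"rot":[[0,0,0],[0,0,0],[0,0,0],[0,0,0]],"grip":[1,1,1,1]}' 30
python3 -m handwheel '{"xyz":[[0,0.1,0],[0,0.2,0],[0,0.2,0]],"rot":[[0,0,0],[0,0,0],[0,0,0]],"grip":[1,1,1]}' 30
```

```text
time_s: 23.62
ee_pos: [496.1, -289.5, 69.8]
orientation: [0.486, 0.514, 0.486, -0.514]
ft_force: [-2.7, -0.7, -1.6]
gripper_width: 0.2
time_s: 23.87
ee_pos: [498.3, -289.6, 69.8]
orientation: [0.486, 0.514, 0.486, -0.514]
ft_force: [-2.0, 0.2, -1.0]
gripper_width: -0.0
```

```bash
python3 -m handwheel '{"xyz":[[0,0.1,0],[0,0.2,0],[0,0.2,0]],"rot":[[0,0,0],[0,0,0],[0,0,0]],"grip":[1,1,1]}' 30
python3 -m handwheel '{"xyz":[[0,0.1,0],[0,0.2,0],[0,0.2,0]],"rot":[[0,0,0],[0,0,0],[0,0,0]],"grip":[1,1,1]}' 30
```

```text
time_s: 24.12
ee_pos: [500.3, -289.7, 69.8]
orientation: [0.486, 0.514, 0.486, -0.514]
ft_force: [-2.9, 0.2, -0.8]
gripper_width: -0.1
time_s: 24.37
ee_pos: [502.3, -289.9, 69.8]
orientation: [0.486, 0.514, 0.486, -0.514]
ft_force: [-3.4, -0.0, -1.7]
gripper_width: 0.1
```

```bash
python3 -m handwheel '{"xyz":[[0,0.1,0],[0,0.2,0],[0,0.2,0]],"rot":[[0,0,0],[0,0,0],[0,0,0]],"grip":[1,1,1]}' 30
```

```text
time_s: 24.62
ee_pos: [504.3, -290.0, 69.8]
orientation: [0.486, 0.514, 0.486, -0.514]
ft_force: [-3.1, 0.8, -1.3]
gripper_width: -0.1
```

```bash
python3 -m handwheel '{"xyz":[[0,0.1,0],[0,0.2,0],[0,0.2,0]],"rot":[[0,0,0],[0,0,0],[0,0,0]],"grip":[1,1,1]}' 30
python3 -m handwheel '{"xyz":[[0,0.1,0],[0,0.2,0],[0,0.2,0]],"rot":[[0,0,0],[0,0,0],[0,0,0]],"grip":[1,1,1]}' 30
```

```text
time_s: 24.87
ee_pos: [506.3, -290.1, 69.8]
orientation: [0.486, 0.514, 0.486, -0.514]
ft_force: [-2.6, 0.5, -0.2]
gripper_width: 0.0
time_s: 25.12
ee_pos: [508.3, -290.2, 69.8]
orientation: [0.486, 0.514, 0.486, -0.514]
ft_force: [-1.8, 1.2, -1.3]
gripper_width: 0.2
```

```bash
python3 -m handwheel '{"xyz":[[0,0.1,0],[0,0.2,0],[0,0.2,0]],"rot":[[0,0,0],[0,0,0],[0,0,0]],"grip":[1,1,1]}' 30
```

```text
time_s: 25.37
ee_pos: [510.3, -290.4, 69.8]
orientation: [0.486, 0.514, 0.486, -0.514]
ft_force: [-2.1, 1.2, -0.5]
gripper_width: -0.2
```

```bash
python3 -m handwheel '{"xyz":[[0,0.1,0],[0,0.2,0],[0,0.2,0]],"rot":[[0,0,0],[0,0,0],[0,0,0]],"grip":[1,1,1]}' 30
python3 -m handwheel '{"xyz":[[0,0.1,0],[0,0.2,0],[0,0.2,0]],"rot":[[0,0,0],[0,0,0],[0,0,0]],"grip":[1,1,1]}' 30
```

```text
time_s: 25.62
ee_pos: [512.3, -290.5, 69.8]
orientation: [0.486, 0.514, 0.486, -0.514]
ft_force: [-3.6, 1.1, -0.9]
gripper_width: -0.2
time_s: 25.87
ee_pos: [514.3, -290.6, 69.8]
orientation: [0.486, 0.514, 0.486, -0.514]
ft_force: [-1.7, 0.2, -1.4]
gripper_width: 0.4
```

```bash
python3 -m handwheel '{"xyz":[[0,0.1,0],[0,0.2,0],[0,0.2,0]],"rot":[[0,0,0],[0,0,0],[0,0,0]],"grip":[1,1,1]}' 30
```

```text
time_s: 26.12
ee_pos: [516.3, -290.7, 69.8]
orientation: [0.486, 0.514, 0.486, -0.514]
ft_force: [-2.2, -0.2, -0.7]
gripper_width: 0.1
```

```bash
python3 -m handwheel '{"xyz":[[0,0.1,0],[0,0.2,0],[0,0.2,0]],"rot":[[0,0,0],[0,0,0],[0,0,0]],"grip":[1,1,1]}' 30
python3 -m handwheel '{"xyz":[[0,0.1,0],[0,0.2,0],[0,0.2,0]],"rot":[[0,0,0],[0,0,0],[0,0,0]],"grip":[1,1,1]}' 30
```

```text
time_s: 26.37
ee_pos: [516.8, -290.7, 69.7]
orientation: [-0.485, -0.513, -0.486, 0.514]
ft_force: [-5.3, 0.3, 1.6]
gripper_width: 0.1
time_s: 26.62
ee_pos: [516.8, -290.7, 69.6]
orientation: [-0.484, -0.513, -0.487, 0.515]
ft_force: [-8.4, 1.0, 3.2]
gripper_width: 0.1
```

```bash
python3 -m handwheel '{"xyz":[[0,0.1,0],[0,0.2,0],[0,0.2,0]],"rot":[[0,0,0],[0,0,0],[0,0,0]],"grip":[1,1,1]}' 30
```

```text
time_s: 26.87
ee_pos: [516.9, -290.6, 69.6]
orientation: [-0.482, -0.512, -0.488, 0.516]
ft_force: [-10.6, 1.5, 6.7]
gripper_width: -0.0
```

The position has stopped at about 61 mm out while the force rose from 3 to 10.6 N, so the lid is on the pin. I back off and check.

```bash
python3 -m handwheel '{"xyz":[[0,-0.3,0],[0,-0.6,0],[0,-1.5,0],[0,-2.5,0],[-1,-3,0]],"rot":[[0,0,0],[0,0,0],[0,0,0],[0,0,0],[0,0,0]],"grip":[1,1,1,1,1]}' 30
python3 -m handwheel '{"xyz":[[-4,-1,0],[-8,-3,0],[-12,-5,0],[-14,-6,0],[-14,-6,0]],"rot":[[0,0,0],[0,0,0],[0,0,0],[0,0,0],[0,0,0]],"grip":[1,1,1,1,1]}' 30
python3 - <<'E'
from h import *
c=vision.read_camera("wrist"); t=vision.read_camera("top")
cv2.imwrite("pics/w6.png",c["img"])
cv2.imwrite("pics/t6.png",cv2.resize(t["img"][110:300,100:500],(800,380),interpolation=cv2.INTER_CUBIC))
for d in spotter.pinpoint("lid_a_pull",c)[:2]: print(round(d["p"],2),np.round(d["position"]),np.round(ray(c,*d["position"],71)))
s=vision.read_camera("side")
for nm,pr,g in(("box_a",BOX,(531,280,.155)),("pencil",[(-75,75,-6.5,6.5,0,8)],(520,135.6,0)),("chisel",[(-95,95,-9,9,0,18)],(521,-132.4,0))):
    for C in(t,s):
        m=mask(C,nm,proj(C,(g[0],g[1],20)))
        if m is not None: print(nm,np.round(fit([(C,m)],pr,g,4)[0],3))
E
```

```text
time_s: 27.28
ee_pos: [490.2, -289.0, 78.9]
orientation: [-0.485, -0.514, -0.487, 0.514]
ft_force: [0.6, -0.3, 0.2]
gripper_width: 0.2
time_s: 27.7
ee_pos: [431.8, -288.2, 225.7]
orientation: [0.488, 0.515, 0.482, -0.514]
ft_force: [0.7, -0.3, 0.5]
gripper_width: 0.2
box_a [5.28534e+02 2.81807e+02 1.54000e-01]
box_a [5.31828e+02 2.81969e+02 1.23000e-01]
pencil [5.21084e+02 1.34976e+02 7.00000e-03]
pencil [ 5.22058e+02  1.35064e+02 -6.00000e-03]
chisel [ 5.25090e+02 -1.31765e+02 -1.50000e-02]
chisel [ 5.23511e+02 -1.33099e+02 -9.00000e-02]
```

View pics/w6.png

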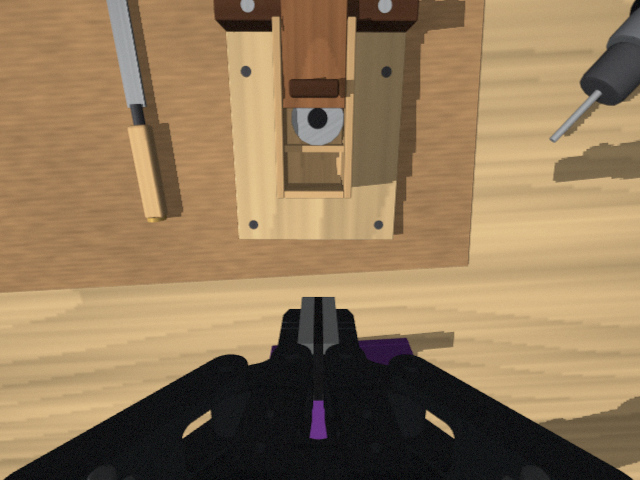

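View pics/t6.png

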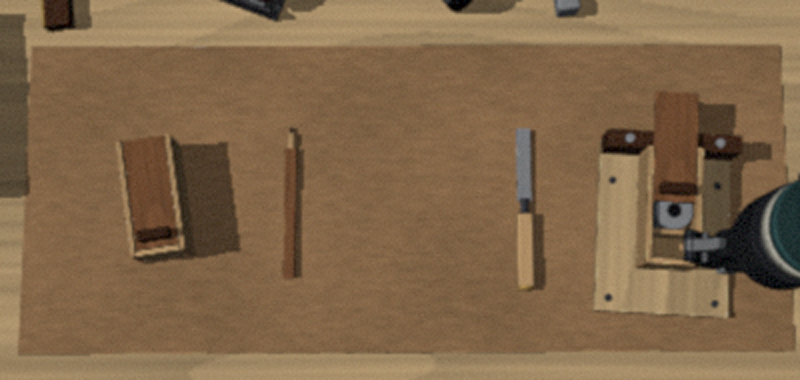

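The wrist view shows the steel collar in the open box at (120, 317), with the lid out over the stop and the box still flush against it. In the top view the light box is shut on the sheet, and the pencil and chisel are where they were.

```bash
python3 -c "
from h import *
print(r.close_job())"
```

```text
the job is handed in; nothing more can be done
None
```

I finished the job and handed it in at about 28 s; the hand-in reports no verdict.

- **Weighing:** I lifted both boxes clear of the sheet. The right-hand box (start near x 568, y 11) weighed about 5.9 N and the left-hand one about 2.8 N, so the right-hand box had the steel collar. I put the left-hand one back where it had stood.
- **Placing:** I stood the heavier box on the planing board and slid it against the stop until it stopped moving and the force reached about 9 N. The yaw was −0.056 rad for the box and −0.053 rad for the stop, so it is square.
- **Opening:** I pushed the lid out by its finger pull with shut fingers. It ran at about 3 N, then stopped dead at about 61 mm as the force rose to 10.6 N. I stopped there and backed off.

**Last checks:**
- The wrist picture shows the steel collar in the open box, and the box still looks flush with the stop.
- The lighter box is shut and upright on the sheet, about 2 mm from where it was.
- The pencil measures within about 2 mm of its first position.
- The chisel reading moved up to 5 mm in the top view. The fit to the chisel is poor, the side view moved under 1 mm, and nothing came near it.
- The network did not find the finger pull in the last picture, so the 61 mm comes only from the arm's own position.
- When I set the heavier box back down after weighing it, the wrist force briefly reached 49 N. That is under the 120 N wrist limit, and the load went through the held box, not the gripper body.

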